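# Refit the spot lens in a camper's locker lamp

## Task

Pick the black round spot lens off the grey mat and set it, feet down, in the open cup of the lamp. The seat ring in the cup has slipped round, so turn the lens under light pressure until all three feet drop into their slots, then press it home with one firm push of about 10 N and let go, leaving it sitting level and fully down. Be gentle: keep the lens upright, never load the lamp with more than 25 N, and leave the other things where they lie.

Things in the scene. Friction and masses are not known exactly. Their poses are not given: they have to be found in the camera images.
- lens: Spot lens: black barrel 54 mm dia., 0.10-0.21 kg, on three aluminium feet on a grey cloth mat (130 mm square, 4 mm thick). Origin on its axis at the feet's undersides, z up. Barrel from z = 8 to 40 mm, the lowest 4 mm tapered to 47 mm dia. Feet 20 mm from the axis, one along +x, others 120 deg either side; each a radial bar 7 mm wide, 13 long, 8 high, round underneath.
- lens_top (a point): Centre of the barrel's flat top, on the axis, 40 mm above the feet's undersides. A glass dome (look only) rises 4.5 mm above it.
- lens_mark (a point): White mark on the top rim above the foot on the lens's +x, 24 mm from the axis; the other two feet have the same marks.
- lamp: Lamp fixed to the table: black base 84 mm dia., aluminium cup above it, 56.5 mm inside and 67 mm outside dia. Origin on its axis at the underside, z up. A yellow mounting tab, 24 mm wide, lies along the lamp's +x to 72 mm from the axis, under 7 mm high. The cup has 1.25 mm clearance round the barrel, so it guides the lens while the lens is turned.
- lamp_rim (a point): Centre of the cup's mouth, level with its rim, 40 mm above the underside. A seated lens has its barrel top 22 mm above this rim; riding on the ring it stands 6 mm higher.
- lamp_ring (a point): Centre of the grey seat ring in the cup, level with its flat top, 28 mm above the lamp's underside. Three radial slots 10 mm wide, 120 deg apart, 6 mm deep, white floors. Their angle is not measured: one slot lies within 0.75 rad to either side of the lamp's +x. The stiff ring slips round only above 0.35 N m. Seated lens origin: 22 mm above the lamp's underside.
- adapter: Bystander: black power adapter, 100 x 50 x 32 mm, origin under its centre, long side along its x.
- screwdriver: Bystander: red screwdriver 190 mm long lying on the table along its own x.
- nozzle: Bystander: grey vacuum crevice nozzle with a red collar, 150 x 36 x 36 mm, along its own x.
- clamp: Bystander: steel hose clamp ring, 44 mm diameter, 12 mm high, origin under its centre.
Mind the look-alikes: they are no part of the job. What is shaped like the lens but blue, green or yellow is not meant.

How it is judged:
On the way, in this order (a step that is already met when the one before it is completed fails the run):
1. the lens is lifted off the mat (height (world z) of lens above 0.03 m), for 0.1 s.
2. the lens is pressed home: all three feet on the slot floors (lens origin within 1.5 mm of its seated height, level) and loaded with more than 5 N for 0.1 s (z of lens in the frame of lamp below 0.0235 m and horizontal distance between lens and lamp below 0.004 m and angle between lens's own z axis and vertical below 0.04 rad and contact force between lens and lamp above 5 N), for 0.1 s.
At the end, for the whole second after the job is handed in: The lens stands in the lamp's cup on all three feet in the slots: its origin 20 to 23.5 mm above the lamp's underside, within 4 mm of the lamp's axis, tilted less than 0.04 rad, at rest, its weight on the lamp (z of lens in the frame of lamp between 0.02 and 0.0235 m and horizontal distance between lens and lamp below 0.004 m and angle between lens's own z axis and vertical below 0.04 rad and linear speed of lens below 0.01 m/s and contact force between lens and lamp above 0.3 N); the robot touches nothing.
It fails at once if the lamp is loaded by the lens with more than 25 N (contact force between lens and lamp above 25 N).
It fails at once if the lens is tipped by more than 0.5 rad (angle between lens's own z axis and vertical above 0.5 rad).
It fails at once if a bystander is moved by more than 30 mm (distance of any of adapter, screwdriver, nozzle, clamp from where it was at the start of the episode above 0.03 m).
It also fails if it takes over 72 s, if anything falls off the work surface, if the arm or the gripper's body presses on something with over 40 N, if the wrist force passes 120 N, or if a joint passes its speed limit or range.

## Robot

A 7-joint arm with a two-finger parallel gripper is mounted at the origin on the work surface. World frame = base frame: x ahead of the robot, y to its left, z up, the work surface at z = 0. Lengths are in m, angles in rad, forces in N, time in s.
With the tool pointing down it reaches from about 0.4 to 0.875 m from the base axis. Payload 19.3 kg.
Tool frame: the origin (TCP) lies midway between the tips of the shut fingers; the grasp point (between the pads) lies bot.tcp_to_grasp behind it (bot.tcp_to_grasp is the distance from the TCP to the grasp point, in m); z points along the fingers, y is the line along which they close (so a half turn about z gives the same grasp; the last joint's range is limited). The gripper opens to 85 mm and grips with 20 to 120 N. Pads are 22 mm wide; open, the fingers measure 114 mm over their backs; the gripper's body (76 mm by 85 mm) begins 54 mm behind the grasp point. The pads swing forward as they close: fully open they stand 13 mm farther back than shut.
Start: joints at [-1.387, 0.521, -0.036, 1.599, 0.021, 1.021, -0.113], TCP at [0.157, 0.605, 0.231] pointing down, gripper open.
Joint ranges: [-2.91, 2.91], [-0.3, 2.13], [-1.5, 1.42], [0.17, 2.43], [-1.26, 4.41], [0.16, 1.93], [-2.52, 2.52]. Speed limits (rad/s): [1.89, 1.89, 2.39, 2.39, 3.01, 3.01, 3.01].

## Interface

Orientations are given as [roll, pitch, yaw] about the fixed x, y, z axes, in that order (R = Rz(yaw) Ry(pitch) Rx(roll)).
In Python, from workcell import observe, imaging, bot gives the robot as it stands.
- The arm moves only by the tool send_rows, never from a script. Its argument "plan" is text: rows parted by semicolons, each of 7 numbers parted by spaces: the shift along the tool's x, y, z in m, then the turn, a rotation vector about the tool's x, y, z in degrees, then the finger opening in m, from 0 to 0.0854. In form: dx dy dz rx ry rz claw; .... A call has 1 to 10 rows; each row is the pose to reach, as a shift and turn from the pose commanded when the call began, along the tool's axes at that moment; what a row does not reach only later rows make up. A row lasts 1/12 s, in which the tool goes at most 41.7 mm and 7.16 degrees, less where a joint would pass 70% of its speed; a pose out of reach is approached as far as the arm can. A call with a gripper value outside its range is refused whole. The fingers move at their own pace and stop on an object; "grip_force" is the grip in N (left out, the last holds). Time passes only in rows, so rows that repeat a pose let the fingers close. It gives the time, the measured TCP pose, the force, the opening and the grip force at its end, in the units of the state.
- observe(): the state, without advancing time (a new reading comes with each control period).
- imaging.grab_frame(name): name is "side" or "top" or "wrist"; returns a dict with "color" (480x640x3 uint8, red, green, blue), "fx", "fy", "cx", "cy" (pixels), "dist_coeffs" ([k1, k2, p1, p2, k3] as OpenCV has them; the pictures are not rectified), "eye" and "orientation" of the camera in the world; the wrist camera has in their place "tool_from_camera" (4x4, takes a point from camera to tool coordinates, whose origin is the TCP and whose axes are the flange's). Camera axes: x right, y down, z forward; pixel columns grow to the right and rows downward; lengths in m; the calibration is good to about 2 mm. A picture is of the moment at which its call begins: read the wrist's pose just before it. There is no depth.
- bot.job_done(): hands the job in; it is judged then, once.
The state is a dict: "clock": time; "qpos": joint angles; "qd": joint speeds; "joint_efforts": joint torques, N m; "position": TCP position; "tool_rot": TCP orientation; "force": force on the tool from outside, world axes, zero at the start; "moment": the same for the moment, N m; "grip_width": finger opening in m; "finger_force": force on a finger pad.
Only numpy, scipy, OpenCV 4.12 (cv2) and the standard library are available. Lean on these libraries where they do the work, as an engineer would, in place of code of your own. Each camera call takes 0.05 s, during which the arm holds its last target. There are 200 camera calls.

## Working session

There is one attempt and no reset: what is moved stays moved. The work goes in short steps, Python scripts to look and compute and a tool call to move; the robot and the scene stay as the last step left them, time stands still between calls to the robot, and variables do not carry over. Pictures are saved under pics/ and viewed, at most 10 in all, crops included, and the job is handed in when it is done.

Besides the shell and the picture viewer there is one more tool, called after "Call:" by a JSON object that holds its "fn" and its "kwargs", one argument or row to a line. send_rows: Moves the arm, as the interface text tells. Its arguments: {"type":"object","properties":{"plan":{"type":"string"},"grip_force":{"type":"number"}},"required":["plan"]}

```bash
mkdir -p pics; ls; cat > h.py <<'E'
import numpy as np, cv2
from scipy.spatial.transform import Rotation as R
from workcell import observe, imaging, bot
def rot(o):
    o=np.array(o,float)
    if o.shape==(3,3): return o
    if o.size==4: return R.from_quat(o).as_matrix()
    return R.from_euler('xyz',o).as_matrix()
def grab(name):
    s=observe(); f=imaging.grab_frame(name)
    K=np.array([[f['fx'],0,f['cx']],[0,f['fy'],f['cy']],[0,0,1]]); D=np.array(f['dist_coeffs'],float)
    if name=='wrist':
        T=np.array(f['tool_from_camera']); Rt=rot(s['tool_rot'])
        Rc=Rt@T[:3,:3]; eye=Rt@T[:3,3]+np.array(s['position'])
    else: Rc=rot(f['orientation']); eye=np.array(f['eye'])
    return dict(img=cv2.cvtColor(f['color'],cv2.COLOR_RGB2BGR),K=K,D=D,R=Rc,eye=eye,s=s)
def toworld(c,px,z):
    p=cv2.undistortPoints(np.array(px,float).reshape(-1,1,2),c['K'],c['D']).reshape(-1,2)
    d=np.c_[p,np.ones(len(p))]@c['R'].T
    return c['eye']+d*((z-c['eye'][2])/d[:,2])[:,None]
def topix(c,P):
    P=np.array(P,float).reshape(-1,3); rv=cv2.Rodrigues(c['R'].T)[0]
    return cv2.projectPoints(P,rv,-c['R'].T@c['eye'],c['K'],c['D'])[0].reshape(-1,2)
E
python3 - <<'E'
from h import *
s=observe(); print(s, bot.tcp_to_grasp)
f=imaging.grab_frame('top'); print({k:v for k,v in f.items() if k!='color'})
for n in ('top','side','wrist'):
    c=grab(n); cv2.imwrite(f'pics/{n}0.png',c['img'])
E
```

```text
pics
{'clock': 0.0, 'qpos': array([-1.38717528,  0.52204359, -0.0363064 ,  1.59999328,  0.02119151,
        1.02114967, -0.11281144]), 'qd': array([ 2.38884964e-03, -5.99356210e-04, -2.18277841e-04,  3.62464485e-06,
        2.62095938e-04, -6.67573541e-04,  1.02890982e-03]), 'joint_efforts': array([ 6.39834707e-04, -9.27098966e+01,  1.98011622e+00, -3.69930482e+01,
        1.78173662e-02,  8.23011564e-03, -2.74391931e-05]), 'position': array([0.15689905, 0.60462268, 0.23071283]), 'tool_rot': array([-3.14038694e+00,  9.14583479e-05,  2.88772734e+00]), 'force': array([ 0.06794881, -0.08696215, -0.50535163]), 'moment': array([0.00913831, 0.01647881, 0.00026134]), 'finger_force': 0.0, 'grip_width': 0.08527061647698823} 0.0187
{'fx': 492.83381019376526, 'fy': 492.83381019376526, 'cx': 307.95731935162087, 'cy': 242.31863522580488, 'dist_coeffs': array([-0.04496076,  0.        ,  0.        ,  0.        ,  0.        ]), 'eye': array([ 0.38255226, -0.06826626,  0.86118448]), 'orientation': array([-2.93210269, -0.00553359, -1.61361205])}
```

View pics/top0.png

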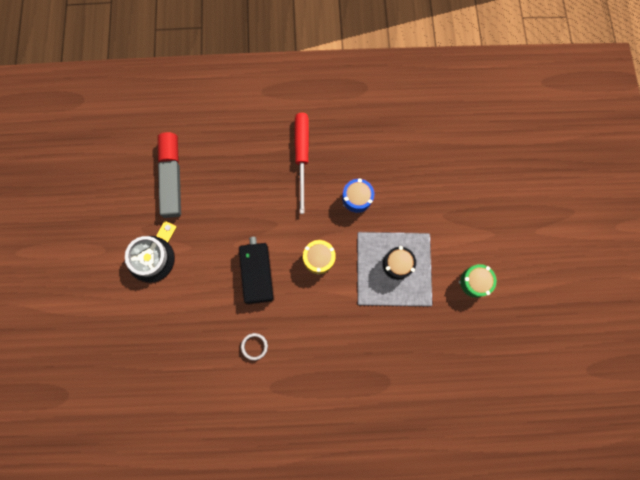

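The top view shows these lens-like things: the black lens on the grey mat (400,263), blue (358,195), yellow (319,257) and green (480,281). The lamp is at (147,258), with its tab toward (166,231). I choose the black one and check it in a close crop.

```bash
python3 - <<'E'
from h import *
c=grab('top'); im=c['img']
a=cv2.resize(im[225:301,360:440],None,fx=5,fy=5,interpolation=cv2.INTER_CUBIC)
b=cv2.resize(im[212:288,110:190],None,fx=5,fy=5,interpolation=cv2.INTER_CUBIC)
cv2.imwrite('pics/crop1.png',np.hstack([a,b]))
for n,p,z in [('lens top',(400,263),.044),('lamp rim',(147,257),.04),('tab',(166,231),.007)]: print(n,toworld(c,[p],z).round(4))
E
```

```text
lens top [[ 0.5139 -0.2336  0.044 ]]
lamp rim [[0.5427 0.1939 0.04  ]]
tab [[0.595  0.1715 0.007 ]]
```

View pics/crop1.png

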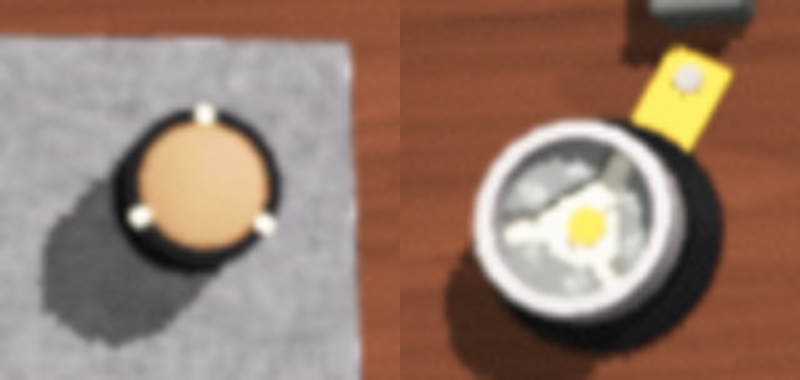

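The crop confirms it: a black barrel on the grey mat with white marks at (401,247.6), (388,268) and (413,270). The lamp at right has its yellow tab up and to the right. Its slots look to lie at about crop (520,235), (605,275) and (615,165). I'll work out the angles and go over the lamp for a near look.

```bash
cat >> h.py <<'E'
def cmd(P,yaw,s=None):
    "shift in tool axes and turn (deg about tool z) from measured pose to a tool-down pose"
    s=s or observe(); Rt=rot(s['tool_rot']); d=Rt.T@(np.array(P)-s['position'])
    Rg=R.from_euler('xyz',[np.pi,0,yaw]).as_matrix()
    return (d*1000).round(1), np.degrees(R.from_matrix(Rt.T@Rg).as_rotvec()).round(2)
E
python3 - <<'E'
from h import *
c=grab('top')
f=lambda u,v,x0,y0:((u+.5)/5-.5+x0,(v+.5)/5-.5+y0)
m=toworld(c,[f(205,113,360,225),f(140,216,360,225),f(265,225,360,225)],.044)
from numpy import *
ce=m.mean(0); print('marks',m.round(4),'centre',ce.round(4))
# circumscribed radius check
print('r',hypot(*(m-ce)[:,:2].T), 'ang',degrees(arctan2(*(m-ce)[:,1::-1].T)))
# lamp
rim=toworld(c,[f(178,218,110,212)],.04)[0]; tab=toworld(c,[f(315,62,110,212),f(282,100,110,212)],.007)
print('rim',rim,'tab ang',degrees(arctan2(*(tab-rim)[:,1::-1].T)))
sl=toworld(c,[f(120,235,110,212),f(215,165,110,212),f(205,275,110,212)],.028)
print('slots',degrees(arctan2(*(sl-rim)[:,1::-1].T)))
w=grab('wrist'); T=array(imaging.grab_frame('wrist')['tool_from_camera']); print(T.round(4),w['K'][0,0])
print(cmd([.543,.194,.25],2.888), degrees(w['s']['qpos']))
E
```

```text
marks [[ 0.5409 -0.2369  0.044 ]
 [ 0.5066 -0.2121  0.044 ]
 [ 0.5018 -0.254   0.044 ]] centre [ 0.5165 -0.2343  0.044 ]
r [0.02462676 0.02430497 0.0245468 ] ang [  -5.96209935  113.8231824  -126.71925398]
rim [0.54594653 0.19702826 0.04      ] tab ang [-31.20423914 -28.09410649]
slots [  96.58302317  -22.583369   -161.63555085]
[[-5.000e-04 -9.538e-01 -3.003e-01  7.700e-02]
 [ 1.000e+00 -2.000e-04 -9.000e-04 -3.000e-04]
 [ 8.000e-04 -3.003e-01  9.538e-01 -1.439e-01]
 [ 0.000e+00  0.000e+00  0.000e+00  1.000e+00]] 356.60149968814926
(array([-476.9, -300.8,  -18.7]), array([-0.01, -0.  , -0.01])) [-79.48270981  29.88644429  -2.08106955  91.65136784   1.21200068
  58.50718517  -6.46403518]
```

Call:
{"fn": "send_rows", "kwargs": {
  "plan": "-0.30 -0.19 0 0 0 66 0.0854;-0.30 -0.19 0 0 0 66 0.0854;-0.30 -0.19 0 0 0 66 0.0854;-0.30 -0.19 0 0 0 66 0.0854;-0.30 -0.19 0 0 0 66 0.0854;-0.30 -0.19 0 0 0 66 0.0854;-0.30 -0.19 0 0 0 66 0.0854;-0.30 -0.19 0 0 0 66 0.0854;-0.30 -0.19 0 0 0 66 0.0854;-0.30 -0.19 0 0 0 66 0.0854"
}}

```text
clock: 1.23
position: [0.4031, 0.3415, 0.2317]
tool_rot: [3.14, 0.001, 1.721]
force: [-0.2, 0.3, 0.0]
grip_width: 0.0854
finger_force: 0.0
```

```bash
python3 -c "
from h import *
print(cmd([.545,.196,.14],np.radians(71)))"
```

```text
(array([-165. ,  118.3,   92.1]), array([ 0.1 ,  0.04, 27.63]))
```

Call:
{"fn": "send_rows", "kwargs": {
  "plan": "-0.165 0.118 0.09 0 0 27.6 0.0854;-0.165 0.118 0.09 0 0 27.6 0.0854;-0.165 0.118 0.09 0 0 27.6 0.0854;-0.165 0.118 0.09 0 0 27.6 0.0854;-0.165 0.118 0.09 0 0 27.6 0.0854;-0.165 0.118 0.09 0 0 27.6 0.0854;-0.165 0.118 0.09 0 0 27.6 0.0854;-0.165 0.118 0.09 0 0 27.6 0.0854"
}}

```text
clock: 1.9
position: [0.5431, 0.202, 0.1408]
tool_rot: [-3.141, 0.001, 1.253]
force: [0.4, 0.2, 0.3]
grip_width: 0.0855
finger_force: 0.0
```

```bash
python3 - <<'E'
from h import *
c=grab('wrist'); im=c['img']; s=c['s']; print(s['position'],s['tool_rot'])
p=topix(c,[[.545,.196,.04]])[0]; print(p)
x,y=max(int(p[0])-80,0),max(int(p[1])-75,0)
cv2.imwrite('pics/lamp_w.png',im)
cv2.imwrite('pics/lamp1.png',cv2.resize(im[y:y+150,x:x+160],None,fx=4,fy=4,interpolation=cv2.INTER_CUBIC)); print(x,y)
import pickle; pickle.dump(c,open('lamp.pkl','wb'))
E
```

```text
[0.54312064 0.20199565 0.14084453] [-3.14090284e+00  5.87324203e-04  1.25319365e+00]
[318.34369125 244.35741312]
238 169
```

View pics/lamp1.png

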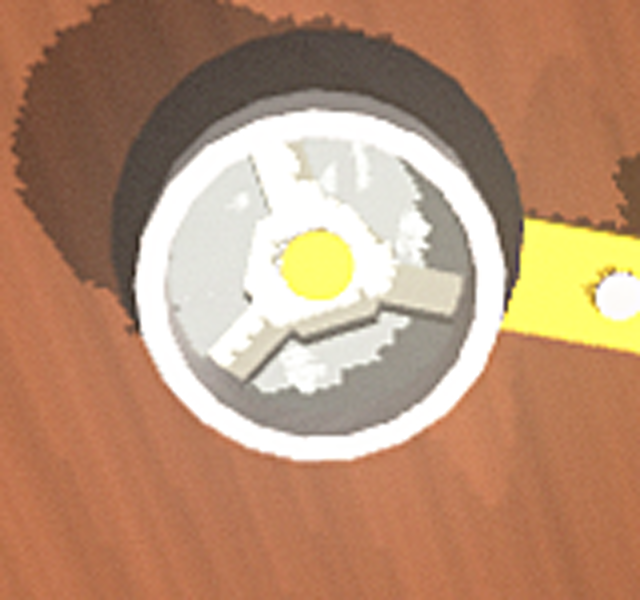

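The close view shows the cup's outer rim centred near crop (321,284). The slot ends are near (457,297), (229,367) and (279,156), and the tab points right. I'll fit the pose with the model.

```bash
python3 - <<'E'
from h import *
import pickle; from scipy.optimize import least_squares
c=pickle.load(open('lamp.pkl','rb')); im=c['img']
g=im.astype(float)
f=lambda u,v:np.array([(u+.5)/4-.5+238,(v+.5)/4-.5+169])
rimpts=np.array([f(136,284),f(507,290),f(318,108),f(318,461),f(190,414),f(450,412)])
# rim fit: project circle r=33.5 z=.04, nearest dist
t=np.linspace(0,2*np.pi,720)
def circ(x,y,r,z): return topix(c,np.c_[x+r*np.cos(t),y+r*np.sin(t),np.full(720,z)])
def res(p):
    q=circ(p[0],p[1],.0335,.04); o=circ(p[0],p[1],.0335,.04).mean(0)
    out=[]
    for r in rimpts:
        d=np.hypot(*(q-r).T); i=d.argmin(); out.append(d[i]*np.sign(np.hypot(*(r-o))-np.hypot(*(q[i]-o))))
    return out
r=least_squares(res,[.545,.196],diff_step=1e-3); print('rim',r.x,np.round(r.fun,2))
x,y=r.x
for z in(.022,.028):
    e=toworld(c,[f(457,297),f(229,367),f(279,156)],z)[:,:2]-[x,y]
    print(z,'slots r',np.hypot(*e.T).round(4),np.degrees(np.arctan2(e[:,1],e[:,0])).round(1))
tb=toworld(c,[f(616,297),f(515,273)],.007)[:,:2]-[x,y]; print('tab',np.degrees(np.arctan2(tb[:,1],tb[:,0])))
print('disc',toworld(c,[f(317,264)],.022))
# lens look pose
print(cmd([.5165,-.2343,.14],np.radians(90)),np.degrees(c['s']['tool_rot'][2]))
E
```

```text
rim [0.54532824 0.1980909 ] [-0.15  0.12  0.18 -0.23  0.61  0.12]
0.022 slots r [0.0275 0.0278 0.0224] [ -32.7 -148.    92. ]
0.028 slots r [0.0264 0.0259 0.0236] [ -28.9 -150.7   90.7]
tab [-29.16993121 -27.66647718]
disc [[0.54475066 0.19807274 0.022     ]]
(array([-423.8,  111. ,    1.1]), array([-3.000e-02, -1.000e-02, -1.811e+01])) 71.80270684197045
```

Call:
{"fn": "send_rows", "kwargs": {
  "plan": "-0.38 0.10 0 0 0 -18 0.0854;-0.38 0.10 0 0 0 -18 0.0854;-0.38 0.10 0 0 0 -18 0.0854;-0.38 0.10 0 0 0 -18 0.0854;-0.38 0.10 0 0 0 -18 0.0854;-0.38 0.10 0 0 0 -18 0.0854;-0.38 0.10 0 0 0 -18 0.0854;-0.38 0.10 0 0 0 -18 0.0854;-0.424 0.111 0 0 0 -18 0.0854;-0.424 0.111 0 0 0 -18 0.0854"
}}

```text
clock: 2.78
position: [0.5182, -0.2139, 0.1422]
tool_rot: [3.14, -0.0, 1.571]
force: [1.7, -0.1, -0.3]
grip_width: 0.0856
finger_force: 0.0
```

Call:
{"fn": "send_rows", "kwargs": {
  "plan": "0 0 0 0 0 0 0.0854;0 0 0 0 0 0 0.0854;0 0 0 0 0 0 0.0854"
}}

```text
clock: 3.03
position: [0.5185, -0.2121, 0.1417]
tool_rot: [3.141, -0.001, 1.57]
force: [0.7, 0.3, 0.2]
grip_width: 0.0852
finger_force: 0.0
```

```bash
python3 - <<'E'
from h import *
import pickle
c=grab('wrist'); im=c['img']; s=c['s']; print(s['position'],np.degrees(s['tool_rot']),s['qd'].round(3))
p=topix(c,[[.5165,-.2343,.044]])[0]; print(p)
x,y=max(int(p[0])-80,0),max(int(p[1])-75,0)
cv2.imwrite('pics/lens1.png',cv2.resize(im[y:y+150,x:x+160],None,fx=4,fy=4,interpolation=cv2.INTER_CUBIC)); print(x,y)
pickle.dump(c,open('lens.pkl','wb'))
E
```

```text
[ 0.5184632  -0.21210736  0.14171092] [ 1.79957360e+02 -3.83976900e-02  8.99409149e+01] [-0.025 -0.001 -0.007  0.004 -0.001 -0.001 -0.   ]
[310.62843396 268.21672537]
230 193
```

View pics/lens1.png

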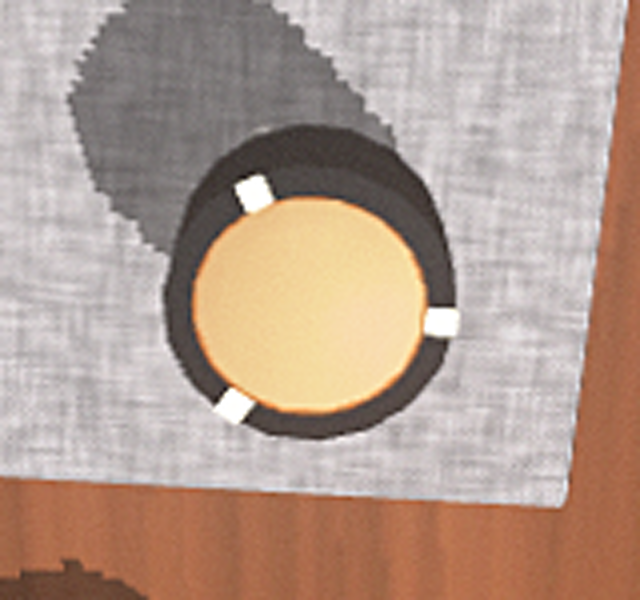

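The marks are at crop (254,193), (441,322) and (235,407), on the black barrel.

```bash
python3 - <<'E'
from h import *
import pickle; c=pickle.load(open('lens.pkl','rb'))
f=lambda u,v:((u+.5)/4-.5+230,(v+.5)/4-.5+193)
m=toworld(c,[f(441,322),f(254,193),f(235,407)],.044); ce=m.mean(0); d=m-ce
print(ce,np.hypot(d[:,0],d[:,1]),np.degrees(np.arctan2(d[:,1],d[:,0])))
print(cmd([ce[0],ce[1],.0215],np.pi/2), cmd([ce[0],ce[1],.08],np.pi/2))
E
```

```text
[ 0.51393801 -0.23564312  0.044     ] [0.02414121 0.02439484 0.0243043 ] [  -6.14229512  113.76150105 -125.67283469]
(array([-24.2,  -4.7, 120.1]), array([ 0.04, -0.04,  0.  ])) (array([-24.1,  -4.7,  61.6]), array([ 0.04, -0.04,  0.  ]))
```

Call:
{"fn": "send_rows", "kwargs": {
  "plan": "-0.0242 -0.0047 0.06 0 0 0 0.0854;-0.0242 -0.0047 0.06 0 0 0 0.0854;-0.0242 -0.0047 0.06 0 0 0 0.0854;-0.0242 -0.0047 0.06 0 0 0 0.0854;-0.0242 -0.0047 0.06 0 0 0 0.0854;-0.0242 -0.0047 0.06 0 0 0 0.0854"
}}

```text
clock: 3.58
position: [0.5144, -0.2368, 0.0828]
tool_rot: [3.14, 0.0, 1.57]
force: [-0.1, -0.4, 0.3]
grip_width: 0.0854
finger_force: 0.0
```

```bash
python3 -c "
from h import *
print(cmd([.5139,-.2356,.0215],np.pi/2),observe()['force'])"
```

```text
(array([ 1.2, -0.6, 61.3]), array([ 0.11,  0.01, -0.05])) [-0.10560479 -0.43102841  0.25841139]
```

Call:
{"fn": "send_rows", "kwargs": {
  "plan": "0.001 -0.0005 0.03 0 0 0 0.0854;0.001 -0.0005 0.05 0 0 0 0.0854;0.001 -0.0005 0.061 0 0 0 0.0854;0.001 -0.0005 0.061 0 0 0 0.0854;0.001 -0.0005 0.061 0 0 0 0.0854;0.001 -0.0005 0.061 0 0 0 0.065;0.001 -0.0005 0.061 0 0 0 0.05;0.001 -0.0005 0.061 0 0 0 0.045;0.001 -0.0005 0.061 0 0 0 0.045;0.001 -0.0005 0.061 0 0 0 0.045",
  "grip_force": 60
}}

```text
clock: 4.42
position: [0.5132, -0.237, 0.0216]
tool_rot: [3.14, 0.0, 1.568]
force: [-3.3, 1.1, 14.6]
grip_width: 0.0522
finger_force: 59.6
```

Call:
{"fn": "send_rows", "kwargs": {
  "plan": "0 0 0 0 0 0 0.045;0 0 0 0 0 0 0.045;0 0 0 0 0 0 0.045;0 0 0 0 0 0 0.045"
}}

```text
clock: 4.75
position: [0.5132, -0.237, 0.0216]
tool_rot: [3.14, 0.0, 1.568]
force: [-2.5, 2.1, 15.1]
grip_width: 0.0519
finger_force: 59.6
```

Call:
{"fn": "send_rows", "kwargs": {
  "plan": "0 0 -0.01 0 0 0 0.045;0 0 -0.03 0 0 0 0.045;0 0 -0.055 0 0 0 0.045;0 0 -0.08 0 0 0 0.045;0 0 -0.10 0 0 0 0.045;0 0 -0.10 0 0 0 0.045;0 0 -0.10 0 0 0 0.045;0 0 -0.10 0 0 0 0.045"
}}

```text
clock: 5.42
position: [0.5125, -0.2365, 0.1202]
tool_rot: [-3.141, -0.0, 1.568]
force: [-0.1, -0.1, -1.9]
grip_width: 0.0521
finger_force: 64.1
```

```bash
python3 - <<'E'
from h import *
import pickle
s=observe();print(s['position'],np.degrees(s['tool_rot']),s['force'],s['moment'],s['grip_width'])
c=grab('wrist'); pickle.dump(c,open('held.pkl','wb'))
d=grab('side'); p=topix(d,[s['position']])[0].astype(int); print(p)
x,y=max(p[0]-60,0),max(p[1]-60,0)
a=cv2.resize(d['img'][y:y+120,x:x+120],(480,480),interpolation=cv2.INTER_CUBIC)
q=topix(c,[s['position']+np.array([0,0,.0225])])[0].astype(int); print(q)
b=cv2.resize(c['img'],None,fx=.5,fy=.5); b=cv2.copyMakeBorder(b,0,240,0,0,cv2.BORDER_CONSTANT)
cv2.imwrite('pics/held.png',np.hstack([a,b])); print(x,y)
E
```

```text
[ 0.51251268 -0.23650061  0.12018096] [-1.79991304e+02 -1.07484282e-02  8.98670829e+01] [-0.05879052 -0.14350023 -1.8805042 ] [-0.0511235   0.05347984  0.02401133] 0.052100258440810406
[360 179]
[313 331]
300 119
```

View pics/held.png

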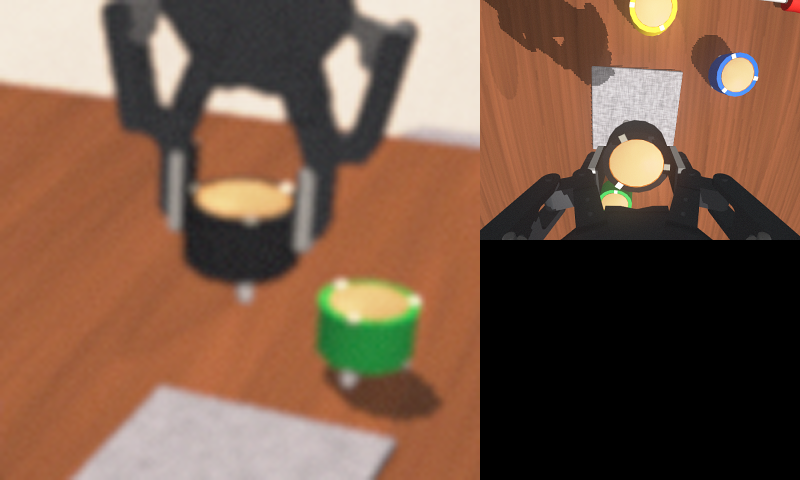

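The side view shows the lens held level. In the wrist view its marks are near full-resolution pixels (290,276), (374,334) and (278,372). I'll measure its offset in the hand.

```bash
python3 - <<'E'
from h import *
import pickle; c=pickle.load(open('held.pkl','rb')); im=c['img']
pts=[]
for (u,v) in [(374,334),(290,276),(278,372)]:
    w=im[v-13:v+14,u-13:u+14].astype(int); m=((w.min(2)>150)&(w.max(2)-w.min(2)<60)).astype(np.uint8)
    n,l,st,ce=cv2.connectedComponentsWithStats(m); k=1+st[1:,4].argmax(); pts.append((ce[k]+[u-13,v-13])); print(pts[-1],st[1:,4])
s=c['s']; z=s['position'][2]+.0224
m=toworld(c,pts,z); ce=m.mean(0); d=m-ce
ang=np.degrees(np.arctan2(d[:,1],d[:,0]))
print(ce,np.hypot(d[:,0],d[:,1]),ang); Rt=rot(s['tool_rot'])
print('lens in tool',Rt.T@(ce-s['position']))
cv2.imwrite('pics/heldcrop.png',cv2.resize(im[250:410,240:420],None,fx=4,fy=4))
E
```

```text
[373.43065693 334.21167883] [  1 137   2   1]
[285.58201058 276.58730159] [189]
[277.87012987 371.00649351] [154  37]
[ 0.51195244 -0.23522777  0.14258096] [0.02413511 0.02434447 0.02433469] [  -5.91599612  113.82664576 -125.61831617]
lens in tool [ 0.00127574 -0.00056659 -0.02239968]
```

```bash
python3 -c "
from h import *
print(cmd([.5453,.1967,.12],np.radians(66.2)))"
```

```text
(array([ 4.333e+02,  3.200e+01, -3.000e-01]), array([-8.000e-02, -1.000e-02,  2.366e+01]))
```

Call:
{"fn": "send_rows", "kwargs": {
  "plan": "0.04 0.003 0 0 0 5 0.045;0.08 0.006 0 0 0 10 0.045;0.12 0.009 0 0 0 15 0.045;0.16 0.012 0 0 0 20 0.045;0.20 0.015 0 0 0 23.7 0.045;0.24 0.018 0 0 0 23.7 0.045;0.28 0.021 0 0 0 23.7 0.045;0.32 0.024 0 0 0 23.7 0.045;0.36 0.027 0 0 0 23.7 0.045;0.38 0.028 0 0 0 23.7 0.045"
}}

```text
clock: 6.35
position: [0.541, 0.1486, 0.1193]
tool_rot: [-3.14, -0.0, 1.159]
force: [-0.1, 1.1, -1.4]
grip_width: 0.0515
finger_force: 63.9
```

```bash
python3 -c "
from h import *
print(cmd([.5453,.1967,.09],np.radians(66.2)))"
```

```text
(array([ 45.8, -15.3,  29.3]), array([-0.09, -0.02,  0.21]))
```

Call:
{"fn": "send_rows", "kwargs": {
  "plan": "0.03 -0.01 0.01 0 0 0 0.045;0.045 -0.015 0.025 0 0 0 0.045;0.045 -0.015 0.025 0 0 0 0.045;0.045 -0.015 0.025 0 0 0 0.045;0.045 -0.015 0.025 0 0 0 0.045;0.045 -0.015 0.025 0 0 0 0.045"
}}

```text
clock: 6.85
position: [0.5463, 0.1892, 0.0954]
tool_rot: [3.141, 0.0, 1.153]
force: [0.1, -0.2, -1.6]
grip_width: 0.0517
finger_force: 63.9
```

```bash
python3 - <<'E'
from h import *
import pickle
s=observe(); print(s['force'],s['moment'])
print(cmd([.5453,.1967,.065],np.radians(66.2)))
c=grab('wrist'); cv2.imwrite('pics/over.png',c['img'][180:480,120:520])
t=grab('top'); pickle.dump((c,t),open('over.pkl','wb'))
E
```

```text
[ 0.09859982 -0.17584507 -1.57281388] [-0.05767517  0.01007097 -0.02473775]
(array([ 6.5, -4. , 30.4]), array([ 0.02,  0.02, -0.13]))
```

View pics/over.png

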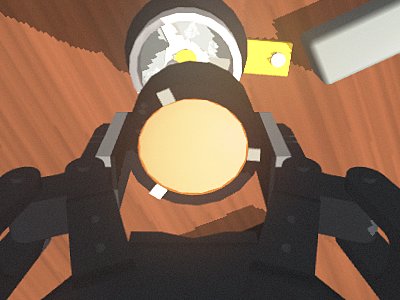

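The lens is held just in front of and above the cup. The lamp shows at (187,55), the tab at (268,58), and the nozzle is clear to the right. I'll centre over the cup and stop 7 mm above the rim.

Call:
{"fn": "send_rows", "kwargs": {
  "plan": "0.0065 -0.004 0 0 0 0 0.045;0.0065 -0.004 0.015 0 0 0 0.045;0.0065 -0.004 0.025 0 0 0 0.045;0.0065 -0.004 0.03 0 0 0 0.045;0.0065 -0.004 0.03 0 0 0 0.045;0.0065 -0.004 0.03 0 0 0 0.045"
}}

```text
clock: 7.45
position: [0.5451, 0.1977, 0.0653]
tool_rot: [-3.141, 0.0, 1.154]
force: [0.4, -0.5, -0.5]
grip_width: 0.0519
finger_force: 63.9
```

```bash
python3 -c "
from h import *
print(cmd([.5453,.1967,.055],np.radians(66.2)),observe()['force'])"
```

```text
(array([-0.9,  0.6, 10.3]), array([-0.01,  0.03, -0.07])) [ 0.38158382 -0.46739079 -0.4738116 ]
```

Call:
{"fn": "send_rows", "kwargs": {
  "plan": "-0.0009 0.0006 0.002 0 0 0 0.045;-0.0009 0.0006 0.004 0 0 0 0.045;-0.0009 0.0006 0.005 0 0 0 0.045;-0.0009 0.0006 0.006 0 0 0 0.045;-0.0009 0.0006 0.007 0 0 0 0.045;-0.0009 0.0006 0.008 0 0 0 0.045;-0.0009 0.0006 0.009 0 0 0 0.045;-0.0009 0.0006 0.0095 0 0 0 0.045;-0.0009 0.0006 0.0095 0 0 0 0.045"
}}

```text
clock: 8.2
position: [0.5452, 0.1969, 0.0557]
tool_rot: [-3.142, 0.0, 1.155]
force: [0.2, 0.2, -2.3]
grip_width: 0.0517
finger_force: 63.9
```

Call:
{"fn": "send_rows", "kwargs": {
  "plan": "0 0 0.001 0 0 0 0.045;0 0 0.002 0 0 0 0.045;0 0 0.003 0 0 0 0.045;0 0 0.004 0 0 0 0.045;0 0 0.005 0 0 0 0.045;0 0 0.006 0 0 0 0.045;0 0 0.007 0 0 0 0.045;0 0 0.007 0 0 0 0.045"
}}

```text
clock: 8.87
position: [0.5452, 0.1969, 0.0486]
tool_rot: [-3.141, 0.0, 1.155]
force: [0.2, 0.2, -2.0]
grip_width: 0.0515
finger_force: 63.9
```

Now 3 mm above the ring, with no contact. I'll feel downward gently.

Call:
{"fn": "send_rows", "kwargs": {
  "plan": "0 0 0.001 0 0 0 0.045;0 0 0.002 0 0 0 0.045;0 0 0.0025 0 0 0 0.045;0 0 0.003 0 0 0 0.045;0 0 0.0035 0 0 0 0.045;0 0 0.0035 0 0 0 0.045"
}}

```text
clock: 9.37
position: [0.5453, 0.1969, 0.0452]
tool_rot: [-3.142, 0.0, 1.155]
force: [-0.1, 0.4, -2.9]
grip_width: 0.0518
finger_force: 63.9
```

Call:
{"fn": "send_rows", "kwargs": {
  "plan": "0 0 0.0005 0 0 0 0.045;0 0 0.001 0 0 0 0.045;0 0 0.001 0 0 0 0.045"
}}

```text
clock: 9.62
position: [0.5452, 0.1969, 0.0442]
tool_rot: [-3.142, 0.0, 1.155]
force: [0.3, 0.6, -1.5]
grip_width: 0.0518
finger_force: 63.9
```

Call:
{"fn": "send_rows", "kwargs": {
  "plan": "0 0 0.0005 0 0 0 0.045;0 0 0.001 0 0 0 0.045;0 0 0.0015 0 0 0 0.045;0 0 0.0015 0 0 0 0.045"
}}

```text
clock: 9.95
position: [0.5452, 0.1969, 0.0427]
tool_rot: [-3.142, 0.0, 1.155]
force: [-0.0, 0.1, -2.1]
grip_width: 0.0518
finger_force: 63.9
```

Call:
{"fn": "send_rows", "kwargs": {
  "plan": "0 0 0.0005 0 0 0 0.045;0 0 0.001 0 0 0 0.045;0 0 0.0015 0 0 0 0.045;0 0 0.002 0 0 0 0.045;0 0 0.002 0 0 0 0.045"
}}

```text
clock: 10.37
position: [0.5453, 0.1969, 0.0407]
tool_rot: [-3.142, 0.0, 1.155]
force: [0.2, -0.4, -2.0]
grip_width: 0.0514
finger_force: 63.9
```

Call:
{"fn": "send_rows", "kwargs": {
  "plan": "0 0 0.0003 0 0 0 0.045;0 0 0.0006 0 0 0 0.045;0 0 0.0009 0 0 0 0.045;0 0 0.0009 0 0 0 0.045"
}}

```text
clock: 10.7
position: [0.5453, 0.1969, 0.0399]
tool_rot: [-3.142, -0.0, 1.155]
force: [-0.5, -1.0, -0.1]
grip_width: 0.0519
finger_force: 64.2
```

Contact has begun close to the seated height, so the feet dropped into the slots. Now I'll press in small steps.

Call:
{"fn": "send_rows", "kwargs": {
  "plan": "0 0 0.0003 0 0 0 0.045;0 0 0.0003 0 0 0 0.045;0 0 0.0003 0 0 0 0.045"
}}

```text
clock: 10.95
position: [0.5454, 0.197, 0.0398]
tool_rot: [3.142, -0.0, 1.155]
force: [-1.4, -0.5, 4.2]
grip_width: 0.052
finger_force: 64.7
```

Call:
{"fn": "send_rows", "kwargs": {
  "plan": "0 0 0.0002 0 0 0 0.045;0 0 0.0004 0 0 0 0.045;0 0 0.0004 0 0 0 0.045;0 0 0.0004 0 0 0 0.045"
}}

```text
clock: 11.28
position: [0.5454, 0.197, 0.0397]
tool_rot: [3.142, -0.0, 1.155]
force: [-2.8, -0.7, 10.7]
grip_width: 0.0517
finger_force: 65.5
```

```bash
python3 - <<'E'
from h import *
s=observe(); print(s['force'],s['moment'],s['position'])
t=grab('top'); d=grab('side')
p=topix(d,[[.5453,.198,.05]])[0].astype(int); q=topix(t,[[.5453,.198,.06]])[0].astype(int); print(p,q)
cr=lambda im,p:cv2.resize(im[max(p[1]-50,0):,max(p[0]-50,0):][:100,:100],(390,390),interpolation=cv2.INTER_CUBIC)
cv2.imwrite('pics/seat.png',np.hstack([cr(d['img'],p),cr(t['img'],q)]))
E
```

```text
[-2.83459595 -0.69980823 10.73089521] [-0.09178507  0.81013232  0.01671604] [0.54539975 0.19698808 0.03966503]
[216 368] [140 253]
```

View pics/seat.png

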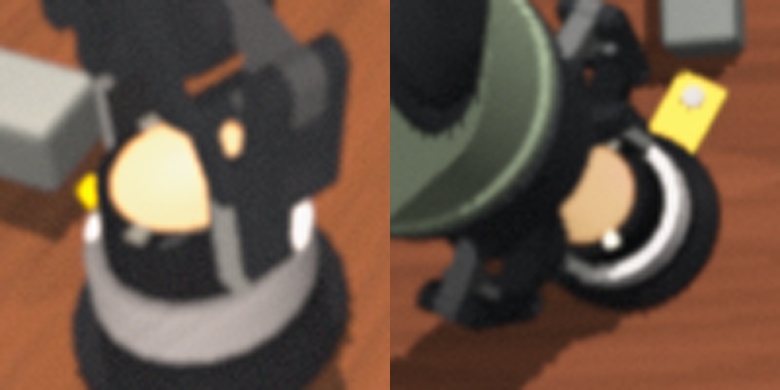

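The side and top views show the barrel deep in the cup and upright, with the pads just over the rim. The load is about 12 N at the expected seated height (TCP 0.0397). Now release and back off upward.

Call:
{"fn": "send_rows", "kwargs": {
  "plan": "0 0 0 0 0 0 0.07;0 0 0 0 0 0 0.07;0 0 0 0 0 0 0.07;0 0 0 0 0 0 0.07;0 0 0 0 0 0 0.07;0 0 0 0 0 0 0.07"
}}

```text
clock: 11.88
position: [0.5453, 0.1969, 0.0391]
tool_rot: [3.142, 0.0, 1.155]
force: [0.4, 0.2, 0.8]
grip_width: 0.07
finger_force: 0.0
```

Call:
{"fn": "send_rows", "kwargs": {
  "plan": "0 0 -0.01 0 0 0 0.07;0 0 -0.03 0 0 0 0.07;0 0 -0.06 0 0 0 0.07;0 0 -0.09 0 0 0 0.07;0 0 -0.11 0 0 0 0.07;0 0 -0.11 0 0 0 0.07;0 0 -0.11 0 0 0 0.07;0 0 -0.11 0 0 0 0.07"
}}

```text
clock: 12.55
position: [0.545, 0.197, 0.1491]
tool_rot: [-3.141, 0.0, 1.155]
force: [0.9, -0.2, 0.7]
grip_width: 0.0703
finger_force: 0.0
```

```bash
python3 - <<'E'
from h import *
import pickle
c=grab('wrist'); d=grab('side'); s=c['s']; print(s['position'],s['force'])
pickle.dump((c,d),open('end.pkl','wb'))
p=topix(d,[[.5453,.198,.05]])[0].astype(int); q=topix(c,[[.5453,.198,.062]])[0].astype(int); print(p,q)
def cr(im,p,h): x,y=max(p[0]-h,0),max(p[1]-h,0); print(x,y,h); return cv2.resize(im[y:y+2*h,x:x+2*h],(390,390),interpolation=cv2.INTER_CUBIC)
cv2.imwrite('pics/end.png',np.hstack([cr(d['img'],p,50),cr(c['img'],q,65)]))
E
```

```text
[0.54498933 0.19695467 0.14908289] [ 0.89421517 -0.20405639  0.73533287]
[216 368] [312 242]
166 318 50
247 177 65
```

View pics/end.png

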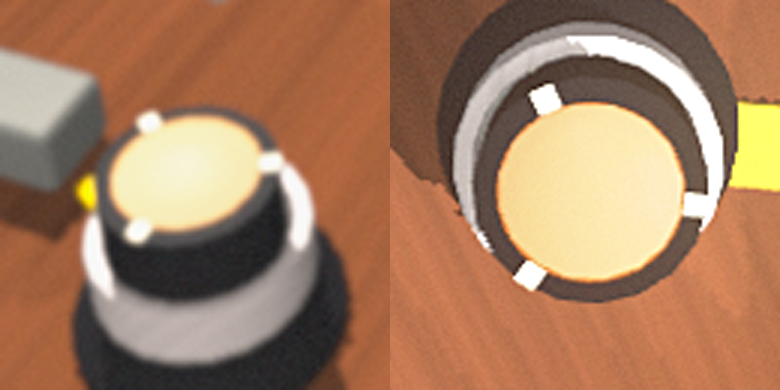

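The side view shows the lens level in the cup. Its marks are at side crop (150,122), (270,161) and (138,231), and at wrist crop (155,99), (308,205) and (140,276). I'll triangulate the seated height.

```bash
python3 - <<'E'
from h import *
import pickle; from scipy.optimize import least_squares
c,d=pickle.load(open('end.pkl','rb'))
w=(np.array([(308,205),(155,99),(140,276)])+.5)/3-.5+[247,177]
a=(np.array([(270,161),(150,122),(138,231)])+.5)/3.9-.5+[166,318]
top=lambda p,k:[[p[0]+.024*np.cos(p[3]+k*2*np.pi/3*i),p[1]+.024*np.sin(p[3]+k*2*np.pi/3*i),p[2]] for i in range(3)]
for nm,obs in [('wrist',[(c,w)])]:
    r=least_squares(lambda p:np.concatenate([(topix(q,top(p,1))-o).ravel() for q,o in obs]),[.545,.197,.062,-.52],x_scale=[.01,.01,.01,.3]); print(nm,r.x,r.fun.round(2))
P=np.array(top(r.x,1)); print('side pred',topix(d,P).round(1).tolist(),'near',a.round(1).tolist())
import itertools
best=min(itertools.permutations(range(3)),key=lambda o:np.abs(topix(d,P)-a[list(o)]).sum()); o2=a[list(best)]
r=least_squares(lambda p:np.concatenate([(topix(q,top(p,1))-o).ravel() for q,o in [(c,w),(d,o2)]]),r.x,x_scale=[.01,.01,.01,.3]); print('both',r.x,r.fun.round(2))
E
```

```text
wrist [ 0.54645581  0.19946208  0.06637109 -0.51326324] [-0.04 -0.08  0.08  0.   -0.04  0.08]
side pred [[203.7, 347.1], [201.0, 374.7], [234.9, 357.2]] near [[234.9, 358.9], [204.1, 348.9], [201.0, 376.9]]
both [ 0.54626734  0.19900529  0.06380823 -0.51402508] [-0.41 -0.56  0.28 -0.15  0.16 -0.69  0.31 -0.39  0.64 -0.75  0.62 -0.33]
```

The lens has the right angle, but the camera height (0.0638) can't exclude that the fingertips took the push on the rim. A centred push on the flat top with shut fingers gives both the true height and a clean press.

Call:
{"fn": "send_rows", "kwargs": {
  "plan": "0 0 0.0 0 0 0 0;0 0 0.0 0 0 0 0;0 0 0.0 0 0 0 0;0 0 0.0 0 0 0 0;0 0 0.02 0 0 0 0;0 0 0.04 0 0 0 0;0 0 0.06 0 0 0 0;0 0 0.07 0 0 0 0;0 0 0.075 0 0 0 0;0 0 0.075 0 0 0 0",
  "grip_force": 20
}}

```text
clock: 13.48
position: [0.5451, 0.1966, 0.0736]
tool_rot: [-3.141, 0.001, 1.154]
force: [-0.1, -0.4, 0.0]
grip_width: -0.0003
finger_force: 0.0
```

Call:
{"fn": "send_rows", "kwargs": {
  "plan": "0.001 0 0 0 0 0 0;0.001 0 0.002 0 0 0 0;0.001 0 0.004 0 0 0 0;0.001 0 0.005 0 0 0 0;0.001 0 0.006 0 0 0 0;0.001 0 0.007 0 0 0 0;0.001 0 0.0075 0 0 0 0;0.001 0 0.0075 0 0 0 0"
}}

```text
clock: 14.15
position: [0.5457, 0.1978, 0.0666]
tool_rot: [-3.142, 0.0, 1.155]
force: [-0.8, 0.3, -0.5]
grip_width: -0.0001
finger_force: 0.0
```

Call:
{"fn": "send_rows", "kwargs": {
  "plan": "0 0 0.0005 0 0 0 0;0 0 0.001 0 0 0 0;0 0 0.0015 0 0 0 0;0 0 0.002 0 0 0 0;0 0 0.0025 0 0 0 0;0 0 0.003 0 0 0 0;0 0 0.003 0 0 0 0"
}}

```text
clock: 14.73
position: [0.5457, 0.1978, 0.0636]
tool_rot: [-3.142, 0.0, 1.155]
force: [-0.6, -0.2, 0.9]
grip_width: 0.0002
finger_force: 0.0
```

Call:
{"fn": "send_rows", "kwargs": {
  "plan": "0 0 0.0003 0 0 0 0;0 0 0.0006 0 0 0 0;0 0 0.0009 0 0 0 0;0 0 0.0009 0 0 0 0"
}}

```text
clock: 15.07
position: [0.5457, 0.1978, 0.0628]
tool_rot: [-3.142, 0.0, 1.155]
force: [-0.2, -0.1, -0.5]
grip_width: -0.0002
finger_force: 0.0
```

Call:
{"fn": "send_rows", "kwargs": {
  "plan": "0 0 0.0002 0 0 0 0;0 0 0.0004 0 0 0 0;0 0 0.0006 0 0 0 0;0 0 0.0006 0 0 0 0"
}}

```text
clock: 15.4
position: [0.5457, 0.1978, 0.0622]
tool_rot: [-3.142, 0.0, 1.155]
force: [0.2, 0.2, 0.1]
grip_width: 0.0
finger_force: 0.0
```

Call:
{"fn": "send_rows", "kwargs": {
  "plan": "0 0 0.0002 0 0 0 0;0 0 0.0004 0 0 0 0;0 0 0.0004 0 0 0 0;0 0 0.0004 0 0 0 0"
}}

```text
clock: 15.73
position: [0.5458, 0.1979, 0.0619]
tool_rot: [3.141, -0.0, 1.155]
force: [-0.6, -0.9, 4.7]
grip_width: 0.0
finger_force: 2.3
```

The top is met at z = 0.062, exactly the seated height. Press to about 10 N, then leave.

Call:
{"fn": "send_rows", "kwargs": {
  "plan": "0 0 0.0002 0 0 0 0;0 0 0.0003 0 0 0 0;0 0 0.0003 0 0 0 0;0 0 0.0003 0 0 0 0;0 0 0.0003 0 0 0 0"
}}

```text
clock: 16.15
position: [0.5459, 0.1978, 0.0619]
tool_rot: [3.141, -0.0, 1.155]
force: [-1.7, -0.3, 8.4]
grip_width: 0.0
finger_force: 4.5
```

Call:
{"fn": "send_rows", "kwargs": {
  "plan": "0 0 -0.002 0 0 0 0;0 0 -0.015 0 0 0 0;0 0 -0.04 0 0 0 0;0 0 -0.08 0 0 0 0;0 0 -0.10 0 0 0 0;0 0 -0.10 0 0 0 0;0 0 -0.10 0 0 0 0"
}}

```text
clock: 16.73
position: [0.5461, 0.1982, 0.1632]
tool_rot: [3.14, -0.002, 1.155]
force: [-1.1, 1.5, -1.1]
grip_width: -0.0
finger_force: 0.0
```

```bash
python3 - <<'E'
from h import *
import pickle
c,d=pickle.load(open('end.pkl','rb')); n=grab('side')
print(observe()['force'], np.abs(n['img'][318:418,166:266].astype(int)-d['img'][318:418,166:266]).mean())
cv2.imwrite('pics/fin.png',cv2.resize(n['img'][318:418,166:266],(400,400),interpolation=cv2.INTER_CUBIC))
E
```

```text
[-0.69255026 -0.25567366  0.22307973] 1.6032
```

View pics/fin.png

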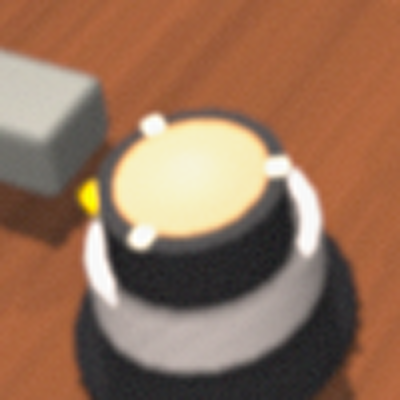

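The lens sits level and unmoved in the cup, with the gripper clear of it.

```bash
python3 -c "
from workcell import bot
print(bot.job_done())"
```

```text
the job is handed in; nothing more can be done
None
```

The black lens is in the lamp's cup and handed in: the feet dropped straight into the slots with no turning under pressure, and it sits level at seated height. It took two pushes, not one: about 12 N gripped, then about 8 N on top because the fingertips might have taken the first on the rim. The hand-in gave no verdict.

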